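Refit the control switch handle and hold the push contacts made

ROBOT

A 6-joint arm with a two-finger parallel gripper is mounted at the origin on the work surface. World frame = base frame: x ahead of the robot, y to its left, z up, the work surface at z = 0. Lengths are in m, angles in rad, forces in N, time in s.
With the tool pointing down it reaches from about 0.225 to 0.725 m from the base axis. Payload 3.1 kg.
Tool frame: the origin (TCP) lies at the very end of the fingers, on their centre line; the grasp point (between the pads) lies env.grip_point_offset behind it (env.grip_point_offset is the distance from the TCP to the grasp point, in m); z points along the fingers, y is the direction in which the jaws open and shut (so a half turn about z gives the same grasp; the last joint's range is limited). The gripper opens to 85 mm and grips with 20 to 120 N. Pads are 22 mm wide; open, the fingers measure 114 mm over their backs; the gripper's body (76 mm by 85 mm) begins 54 mm behind the grasp point. The pads swing forward as they close: fully open they stand 13 mm farther back than shut.
Start: joints at [1.081, 0.048, 0.099, 1.622, 0, 1.443], TCP at [0.186, 0.491, 0.208] pointing down, gripper open.
Joint ranges: [-2.91, 2.91], [-0.99, 1.94], [-1.21, 1.42], [-2.12, 2.29], [-1.49, 1.47], [-3.14, 3.14]. Speed limits (rad/s): [2.79, 2.79, 3.14, 3.14, 3.14, 3.14].

INTERFACE

Orientations are given as [roll, pitch, yaw] about the fixed x, y, z axes, in that order (R = Rz(yaw) Ry(pitch) Rx(roll)).
In Python, from workcell import sensors, get_image, get_calibration, ticket, env gives the robot as it stands.
- The arm moves only by the tool arm_command, never from a script. Its argument "rows" is one flat list of numbers, 7 for each row, row after row: the shift along the tool's x, y, z in mm, then the turn, a rotation vector about the tool's x, y, z in rad, then the closure, from -1 (fully open) to 1 (shut). A call has 1 to 12 rows; each row shifts and turns the pose as measured when the row begins, along the tool's axes as they then stand; what a row does not reach is not made up. A row lasts 1/10 s, in which the tool goes at most 50 mm and 8.59 degrees, less where a joint would pass 70% of its speed; a pose out of reach is approached as far as the arm can. A call with a gripper value outside its range is refused whole. The fingers move at their own pace and stop on an object; "grip_force" is the grip in N (left out, the last holds). Time passes only in rows, so rows that do not move let the fingers close. It gives the time, the measured TCP pose, the force and the opening at its end, in the units of the state.
- sensors.observe(): the state, without advancing time (a new reading comes with each control period).
- get_image(name): name is "scene" or "top" or "wrist"; returns the picture (420x560x3 uint8, red, green, blue); there is no depth.
- get_calibration(name): a dict with "fx", "fy", "cx", "cy" (pixels), "pose" (4x4, takes a point from camera to world coordinates); the wrist camera has in their place "hand_eye" (4x4, takes a point from camera to tool coordinates, whose origin is the TCP and whose axes are the flange's). Camera axes: x right, y down, z forward; pixel columns grow to the right and rows downward; lengths in m; the calibration is good to about 2 mm. A picture is of the moment at which its call begins: read the wrist's pose just before it. get_calibration takes no time and is no camera call.
- ticket.job_done(): hands the job in, once; it reports no verdict.
The state is a dict: "time_s": time; "joint_pos": joint angles; "qvel": joint speeds; "joint_torque": joint torques, N m; "position": TCP position; "ee_rot": TCP orientation; "wrist_force": force on the tool from outside, world axes, zero at the start; "wrist_torque": the same for the moment, N m; "width": opening from 0.0 (shut) to 1.0 (fully open).
Only numpy, scipy, OpenCV 4.12 (cv2) and the standard library are available. Lean on these libraries where they do the work, as an engineer would, in place of code of your own. Each camera call takes 0.05 s, during which the arm holds its last target.

TASK

Put the black operating handle back on the control switch in the grey test bracket: take it out of the half-open drawer, turn it so that the flat in its bore matches the flat on the spindle (it lies under the handle's pointer nose; the spindle's flat is painted red), and push it on until it seats fully. Then push handle and spindle on down against the spring until you feel the stop, without forcing it, and finish with the gripper still holding it pressed in there so that I can measure the push contacts. Leave the drawer as it stands and do not disturb the other parts and tools.

Things in the scene. Friction and masses are not known exactly. Their poses are not given: they have to be found in the camera images.
- handle_mid (a point): centre of the loose black switch handle, on its axis, 19 mm above its underside; z up, x to its pointer nose. 38 mm high: round skirt 46 mm across, 14 mm high; on it a grip bar 16 mm wide (y), x = -23 to +28 mm, 24 mm high, with a white line on top from the middle to the nose. About 90 g. Starts upright on the drawer floor
- handle_bore (a point): roof centre of the handle's blind D-shaped bore, 14 mm above the underside (5 mm below handle_mid), axes as handle_mid. The bore opens downwards: 14.5 mm in diameter, 14 mm deep, flat on the nose (+x) side, 3.25 mm from the axis, mouth chamfered 1.5 mm
- spindle_tip (a point): top centre of the control switch's upright steel D-spindle, 138 mm above the bench when out; sinks as it is pressed. 13 mm in diameter; flat 2.5 mm from the axis, 20 mm long from the chamfered tip down. x points level out through the flat, whose upper end is painted red; z up. Seated, the bore's roof rests on this point. Turns only stiffly (0.12 N m)
- spindle (a joint): how far the spindle is pushed in, m: 0 is out, 0.008 is against its inner stop. The spring takes about 5 N to start, 10 N at the stop; then it is solid
- bracket: grey steel test bracket screwed to the bench, holding the control switch, spindle upwards: top plate 100 (x) x 120 (y) mm, 105 mm above the bench; on it a black square escutcheon 66 mm wide up to 110 mm and a 22 mm collar up to 113 mm; feet 177 mm over all along y. Origin on the bench under the spindle. Fixed
- chest_front (a point): middle of the front upper edge of a fixed wooden chest on the bench, 75 mm above the bench; axes are the chest's. The chest reaches 305 mm from here to its +x and 250 mm to either side (y); one shallow drawer slides out of it towards its -x
- drawer_front (a point): middle of the top edge of the drawer's front panel, 64 mm above the bench; it moves with the drawer. x points into the drawer. The open part lies between this panel (inner face 14 mm behind this point) and chest_front, about 165 mm. Inside 450 mm wide; floor 22 mm, side walls 53 mm above the bench. The drawer slides easily (about 1 N)
- contacts: brass relay contact assembly in the drawer: brown block 56 x 24 mm, three upright brass leaves, 46 mm high; origin under its centre. Bystander
- bobbin: brown bakelite coil bobbin standing in the drawer, 34 mm across, 42 mm high; origin under its centre. Bystander
- armature: tarnished copper armature plate lying in the drawer, 60 x 36 x 4 mm with a tongue at +x; origin under its centre. Bystander
- feeler: steel feeler gauges in an open tin case in the drawer, 112 (along x) x 30 x 12 mm; origin under its centre. Bystander
- driver: green-handled screwdriver lying on the bench, 190 mm long along its x; origin under its middle. Bystander
- screwjar: amber screw-top jar on the bench, 52 mm across, 65 mm high; origin under its centre. Bystander
- dish: round steel dish of brass screws on the bench, 76 mm across, 14 mm high; origin under its centre. Bystander
Things that resemble listed ones, but are neither listed nor needed, are in the scene too. What is shaped like the part that bears handle_mid but yellow is not meant.

How it is judged:
On the way, in this order (a step that is already met when the one before it is completed fails the run):
1. the handle is lifted clear of the drawer in the gripper (height (world z) of handle_mid above 0.09 m and contact force between the fingers and handle above 2 N), for 0.1 s.
2. the handle is fully on the spindle, flat to flat (z of handle_mid in the frame of spindle_tip below 0.0075 m and horizontal distance between handle_mid and spindle_tip below 0.004 m and angle between the x axis of handle_mid and the x axis of spindle_tip, either way round below 0.4 rad and angle between handle_mid's own z axis and vertical below 0.15 rad), for 0.05 s.
At the end, for the whole second after the job is handed in: The handle is upright (within 0.15 rad) and fully seated on the spindle (handle_mid no more than 7.5 mm above spindle_tip, within 4 mm of its axis, x axes within 0.4 rad), the spindle is pushed in at least 6.5 of its 8 mm, and the gripper's fingers still bear on the handle with more than 2 N (all of step 2 and value of joint spindle above 0.0065 m and contact force between the fingers and handle above 2 N); the arm keeps its last pose, push and grip.
It fails at once if the switch is forced: more than 60 N between handle and switch (contact force between handle and bracket above 60 N).
It fails at once if the drawer is shifted by more than 20 mm (distance of drawer_front from where it was at the start of the episode above 0.02 m).
It fails at once if another part or tool is moved more than 20 mm (distance of any of contacts, bobbin, armature, feeler, driver, screwjar, dish from where it was at the start of the episode above 0.02 m).
It also fails if it takes over 42 s, if anything falls off the work surface, if the arm or the gripper's body presses on something with over 40 N, if the wrist force passes 120 N, or if a joint passes its speed limit or range.

## Working session

There is one attempt and no reset: what is moved stays moved. The work goes in short steps, Python scripts to look and compute and a tool call to move; the robot and the scene stay as the last step left them, time stands still between calls to the robot, and variables do not carry over. Pictures are saved under pics/ and viewed, and the job is handed in when it is done.

Besides the shell and the picture viewer there is one more tool, called after "Request:" as name(argument=value, ...), one argument or row to a line, values as JSON. arm_command: Moves the arm, as the interface text tells. Its arguments: {"type":"object","properties":{"rows":{"type":"array"},"grip_force":{"type":"number"}},"required":["rows"]}

```bash
ls; mkdir -p pics
python3 - <<'E'
from workcell import sensors,get_image,get_calibration,env
import cv2
s=sensors.observe();print(s);print(env.grip_point_offset)
for n in ['scene','top','wrist']:
    cv2.imwrite(f'pics/{n}0.png',get_image(n)[:,:,::-1]);print(n,get_calibration(n))
E
```

```text
pics
{'time_s': 0.0, 'joint_pos': array([1.08120304e+00, 4.87940624e-02, 9.75877434e-02, 1.62199144e+00,
       2.58588150e-05, 1.44298343e+00]), 'qvel': array([ 3.43744225e-04, -5.22041230e-04, -1.35295277e-04,  1.31638725e-03,
        9.49677679e-05, -1.78689649e-03]), 'joint_torque': array([ 2.58288483e-04, -3.38783097e+01,  3.20014751e+01,  2.01835984e-02,
       -7.72384055e-05,  2.94667416e-06]), 'position': array([0.18551379, 0.49042174, 0.20698964]), 'ee_rot': array([-3.13921411e+00, -3.31745900e-04,  2.77981184e+00]), 'wrist_force': array([ 0.19215981, -0.08095242,  0.19732291]), 'wrist_torque': array([-0.00587095,  0.01319739, -0.03698598]), 'width': 1.0037016704897928}
0.0187
scene {'fx': 448.2604013586553, 'fy': 448.2604013586553, 'cx': 278.4480725262649, 'cy': 218.95727938214208, 'pose': array([[ 0.45207915,  0.5178702 , -0.72624713,  1.37281911],
       [ 0.89185925, -0.24916033,  0.37749995, -0.47663337],
       [ 0.01454401, -0.81837008, -0.57450752,  0.78679014],
       [ 0.        ,  0.        ,  0.        ,  1.        ]])}
top {'fx': 410.87458592799663, 'fy': 410.87458592799663, 'cx': 281.8936774796569, 'cy': 206.31850997523878, 'pose': array([[ 0.02287863, -0.980604  ,  0.19465963,  0.31675305],
       [-0.99971161, -0.02386159, -0.0027059 , -0.00805089],
       [ 0.00729831, -0.19454158, -0.98086712,  1.0665026 ],
       [ 0.        ,  0.        ,  0.        ,  1.        ]])}
wrist {'fx': 352.45815304625427, 'fy': 352.45815304625427, 'cx': 281.31891879581383, 'cy': 212.9975357925678, 'hand_eye': array([[-8.47898482e-04, -9.55550704e-01, -2.94825597e-01,
         7.39842055e-02],
       [ 9.99999624e-01, -8.63531400e-04, -7.71646885e-05,
         1.77742496e-04],
       [-1.80856388e-04, -2.94825551e-01,  9.55551077e-01,
        -1.66566339e-01],
       [ 0.00000000e+00,  0.00000000e+00,  0.00000000e+00,
         1.00000000e+00]])}
```

View pics/scene0.png

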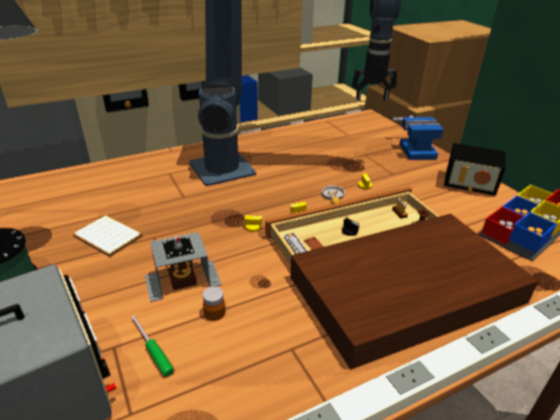

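View pics/top0.png

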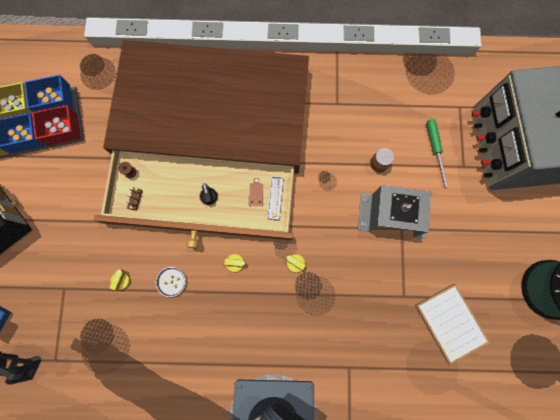

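View pics/wrist0.png

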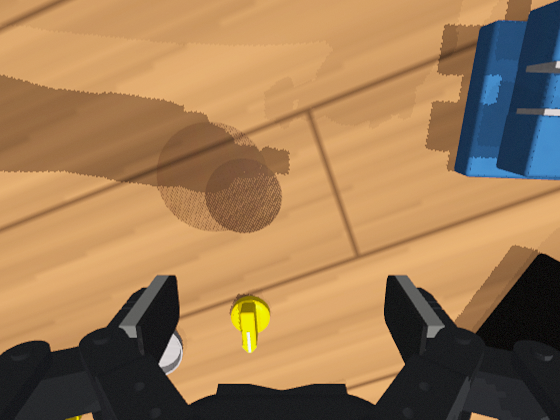

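The top view shows the black handle at (208,192) in the drawer. Yellow look-alikes lie on the bench at (120,280), (234,263) and (296,263). The spindle in the bracket is at (406,208). Dark things that could be confused with the handle are the bobbin (127,170) and the contacts (135,199). I choose the black one at (208,192) and check it in a crop.

```bash
cat > h.py <<'E'
import numpy as np,cv2
from scipy.spatial.transform import Rotation as R
from workcell import sensors,get_image,get_calibration,env
def cam(n,s=None):
    c=get_calibration(n)
    if n=='wrist':
        T=np.eye(4);T[:3,:3]=R.from_euler('xyz',s['ee_rot']).as_matrix();T[:3,3]=s['position'];P=T@c['hand_eye']
    else:P=c['pose']
    return c,P
def ray(n,u,v,z,s=None):
    c,P=cam(n,s);d=P[:3,:3]@[(u-c['cx'])/c['fx'],(v-c['cy'])/c['fy'],1];o=P[:3,3]
    return o+d*(z-o[2])/d[2]
def proj(n,p,s=None):
    c,P=cam(n,s);q=np.linalg.inv(P)@np.append(p,1);return np.array([c['fx']*q[0]/q[2]+c['cx'],c['fy']*q[1]/q[2]+c['cy']])
E
python3 - <<'E'
from h import *
a=cv2.imread('pics/top0.png')
c1=cv2.resize(a[165:220,175:245],(700//2*2//2+50,314),interpolation=cv2.INTER_CUBIC)
c1=cv2.resize(a[170:215,180:240],None,fx=6.5,fy=6.5,interpolation=cv2.INTER_CUBIC)
c2=cv2.resize(a[185:230,376:436],None,fx=6.5,fy=6.5,interpolation=cv2.INTER_CUBIC)
cv2.imwrite('pics/crop1.png',np.hstack([c1,c2]))
print(ray('top',208,195,.036),ray('top',205,186,.060),ray('top',406,208,.138))
for uv in[(108,219),(293,234),(107,160),(295,168)]:print(uv,ray('top',*uv,.064),ray('top',*uv,.075))
E
```

```text
[0.54626722 0.17946161 0.036     ] [0.56394701 0.18398153 0.06      ] [ 0.50403229 -0.29696572  0.138     ]
(108, 219) [0.47342391 0.41692966 0.064     ] [0.47170483 0.41226655 0.075     ]
(293, 234) [ 0.44710032 -0.03966269  0.064     ] [ 0.44567008 -0.03931583  0.075     ]
(107, 160) [0.62464524 0.43536823 0.064     ] [0.62126688 0.43050279 0.075     ]
(295, 168) [ 0.61551861 -0.04176648  0.064     ] [ 0.6122404  -0.04139653  0.075     ]
```

View pics/crop1.png

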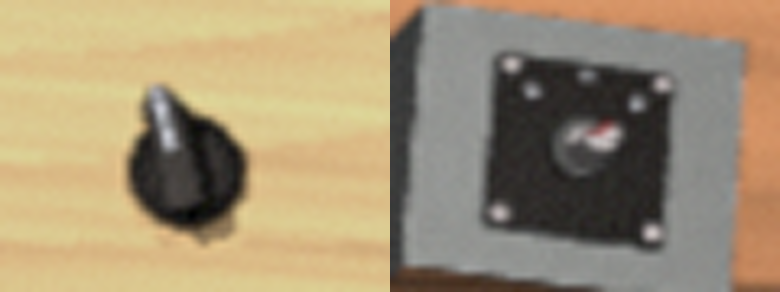

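The crop confirms it: black skirt, bar, and a white line pointing up-left. The spindle's red flat faces up-right. Now I move above the handle for a close look.

Request:
arm_command(
  rows=[-38,-13,0,0,0,0,-1,-38,-13,0,0,0,0,-1,-38,-13,0,0,0,0,-1,-38,-13,0,0,0,0,-1,-38,-13,0,0,0,0,-1,-38,-13,0,0,0,0,-1,-38,-13,0,0,0,0,-1,-38,-13,0,0,0,0,-1,-38,-13,0,0,0,0,-1,-38,-13,0,0,0,0,-1,-38,-13,0,0,0,0,-1,-38,-13,0,0,0,0,-1],
  grip_force=40,
)

```text
time_s: 1.35
position: [0.5658, 0.1758, 0.2005]
ee_rot: [-3.135, -0.007, 2.792]
wrist_force: [0.2, 1.0, 0.6]
width: 1.002
```

Request:
arm_command(
  rows=[0,0,0,0,0,-0.15,-1,0,0,0,0,0,-0.15,-1,0,0,0,0,0,-0.15,-1,0,0,0,0,0,-0.15,-1,0,0,0,0,0,0,-1],
)

```text
time_s: 1.85
position: [0.5695, 0.169, 0.1947]
ee_rot: [-3.139, -0.017, -2.888]
wrist_force: [0.3, -0.2, 0.1]
width: 0.997
```

Run:
```python
from h import *
s=sensors.observe();print(s['time_s'],s['position'],s['ee_rot'])
cv2.imwrite('pics/w1.png',get_image('wrist')[:,:,::-1])
```

```text
1.85 [0.56947307 0.16896515 0.19470681] [-3.13934431 -0.01653454 -2.88799503]
```

View pics/w1.png

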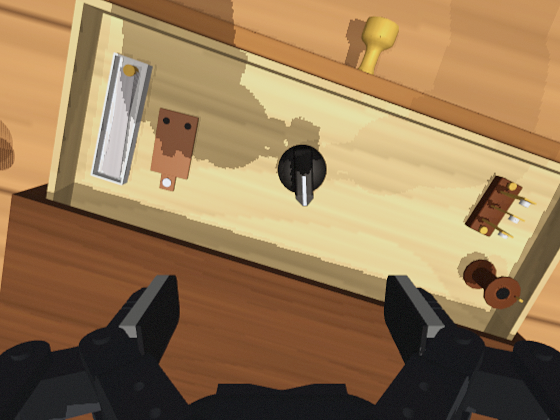

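The handle sits at about (302,170) in the wrist view with its nose pointing down at (305,205). The feeler, armature, contacts and bobbin are well clear of it. Next I measure it from masks.

```bash
cat > meas.py <<'E'
from h import *
def handle(im,s,box):
    x0,y0,x1,y1=box
    g=im[y0:y1,x0:x1];hsv=cv2.cvtColor(g,cv2.COLOR_BGR2HSV)
    m=((g.max(2)<75)).astype(np.uint8)
    n,l,st,ce=cv2.connectedComponentsWithStats(m);i=1+np.argmax(st[1:,4]);print('blob',st[i],ce[i]+[x0,y0])
    near=cv2.dilate((l==i).astype(np.uint8),np.ones((9,9)))
    w=((hsv[...,1]<45)&(hsv[...,2]>110)&(near>0)).astype(np.uint8)
    n,l2,st2,ce2=cv2.connectedComponentsWithStats(w);j=1+np.argmax(st2[1:,4]);print('line',st2[j],ce2[j]+[x0,y0])
    yx=np.argwhere(l2==j)[:,::-1]+[x0,y0]
    P=np.array([ray('wrist',u,v,.060,s)[:2] for u,v in yx]);c=P.mean(0);U,S,V=np.linalg.svd(P-c);d=V[0]
    t=(P-c)@d;print('line centre',c,'len',np.ptp(t),'yaw',np.arctan2(d[1],d[0]))
E
python3 - <<'E'
from meas import *
s=sensors.observe();im=cv2.imread('pics/w1.png')
handle(im,s,(265,125,340,215))
print(ray('wrist',302,170,.036,s),ray('wrist',302,170,.06,s))
cv2.imwrite('pics/c2.png',cv2.resize(im[130:220,265:340],None,fx=6.5,fy=6.5,interpolation=cv2.INTER_CUBIC))
E
```

```text
blob [  13   20   48   52 1651] [301.01514234 167.29739552]
line [37 51  4 21 83] [303.48192771 186.07228916]
line centre [0.55711478 0.18488186] len 0.017861330388688416 yaw 0.27154922683402394
[0.54722794 0.18216271 0.036     ] [0.54378262 0.17989594 0.06      ]
```

View pics/c2.png

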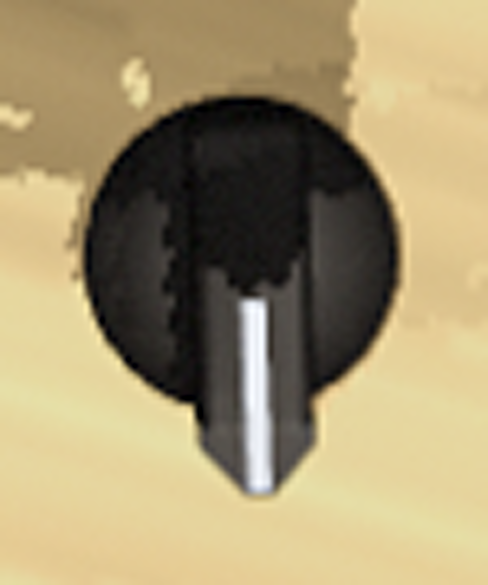

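Run:
```python
from h import *
s=sensors.observe()
a=ray('wrist',265+250/6.5,130+298/6.5,.06,s);b=ray('wrist',265+260/6.5,130+490/6.5,.06,s);d=b-a
print(a,b,np.linalg.norm(d),np.arctan2(d[1],d[0]))
print('skirt',ray('wrist',302.2,169.2,.036,s), 'tip-28',b-.028*d/np.linalg.norm(d))
print('proj',ray('top',208.8,196.5,.033))
for uv in[(265+195/6.5,130+130/6.5),(265+302/6.5,130+130/6.5)]:print(ray('wrist',*uv,.06,s))
```

```text
[0.5483848  0.18246665 0.06      ] [0.57359921 0.19080469 0.06      ] 0.02655728913028211 0.3193653156197398
skirt [0.54645936 0.18214557 0.036     ] tip-28 [0.54701504 0.18201369 0.06      ]
proj [0.54303361 0.1777235  0.033     ]
[0.52877744 0.16963348 0.06      ]
[0.52530903 0.18317456 0.06      ]
```

```bash
cat >> h.py <<'E'
def delta(p,yaw):
    s=sensors.observe();Rc=R.from_euler('xyz',s['ee_rot']);Rt=R.from_euler('xyz',[np.pi,0,yaw])
    print('t',round(s['time_s'],2),'pos',s['position'].round(4),'rot',s['ee_rot'].round(3),'q6',s['joint_pos'][5].round(3),'F',s['wrist_force'].round(1),'w',round(s['width'],3))
    print('shift mm',(1e3*Rc.inv().apply(np.array(p)-s['position'])).round(1),'turn',(Rc.inv()*Rt).as_rotvec().round(3))
E
python3 -c "
from h import *
delta([.547,.182,.11],np.pi+.3)"
```

```text
t 1.9 pos [0.5694 0.169  0.1947] rot [-3.139 -0.017 -2.89 ] q6 -0.074 F [-0.2 -0.2  0.4] w 1.0
shift mm [17.1 18.4 84.9] turn [-0.002 -0.017 -0.049]
```

Request:
arm_command(
  rows=[6,6,0,0,-0.017,-0.05,-1,6,6,20,0,0,0,-1,5,6,20,0,0,0,-1,0,0,20,0,0,0,-1,0,0,20,0,0,0,-1,0,0,0,0,0,0,-1],
)

```text
time_s: 2.5
position: [0.5473, 0.1826, 0.1123]
ee_rot: [-3.14, 0.002, -2.857]
wrist_force: [-1.0, 0.7, -0.5]
width: 0.998
```

Run:
```python
from h import *
delta([.547,.182,.039],np.pi+.3)
cv2.imwrite('pics/w2.png',get_image('wrist')[:,:,::-1])
```

```text
t 2.5 pos [0.5473 0.1826 0.1123] rot [-3.140e+00  2.000e-03 -2.857e+00] q6 -0.078 F [-1.   0.7 -0.5] w 0.998
shift mm [ 0.6 -0.3 73.3] turn [-0.002  0.002 -0.015]
```

View pics/w2.png

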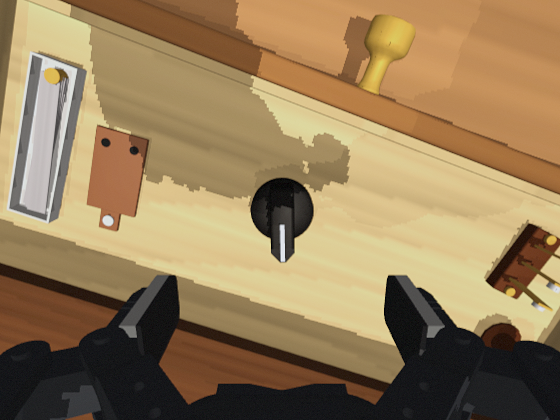

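Run:
```python
from h import *
s=sensors.observe()
a=ray('wrist',282.3,225,.06,s);b=ray('wrist',283.5,262,.06,s);d=b-a
print(a,b,np.linalg.norm(d),np.arctan2(d[1],d[0]),b-.028*d/np.linalg.norm(d),ray('wrist',282,210,.036,s))
```

```text
[0.55075787 0.18339937 0.06      ] [0.57629149 0.191734   0.06      ] 0.02685948185768566 0.3155139787947351 [0.54967365 0.18304546 0.06      ] [0.54786339 0.1823207  0.036     ]
```

Request:
arm_command(
  rows=[0,0,18,0,0,0,-1,0,0,18,0,0,0,-1,0,0,18,0,0,0,-1,0,0,12,0,0,0,-1,0,0,0,0,0,0,-1],
)

```text
time_s: 3.05
position: [0.5543, 0.184, 0.0546]
ee_rot: [-3.139, 0.018, -2.864]
wrist_force: [0.2, 0.4, -0.6]
width: 0.998
```

Run:
```python
from h import *
delta([.547,.182,.040],np.pi+.29)
```

```text
t 3.05 pos [0.5543 0.184  0.0546] rot [-3.139  0.018 -2.864] q6 -0.071 F [ 0.2  0.4 -0.6] w 0.998
shift mm [ 7.8  0.1 14.5] turn [-0.003  0.018 -0.012]
```

Request:
arm_command(
  rows=[6,0,5,0,0.018,-0.01,-1,0,0,7,0,0,0,-1,0,0,2,0,0,0,-1],
)

```text
time_s: 3.35
position: [0.5507, 0.1827, 0.0433]
ee_rot: [-3.138, 0.004, -2.854]
wrist_force: [-0.3, 0.1, -0.5]
width: 1.0
```

Run:
```python
from h import *
delta([.5485,.1825,.040],np.pi+.30)
```

```text
t 3.35 pos [0.5507 0.1827 0.0433] rot [-3.138  0.004 -2.854] q6 -0.081 F [-0.3  0.1 -0.5] w 1.0
shift mm [2.2 0.4 3.3] turn [-0.004  0.004 -0.012]
```

Request:
arm_command(
  rows=[2,0,3,0,0.004,-0.01,-1,0,0,0,0,0,0,1,0,0,0,0,0,0,1,0,0,0,0,0,0,1,0,0,0,0,0,0,1,0,0,0,0,0,0,1,0,0,0,0,0,0,1,0,0,0,0,0,0,1,0,0,0,0,0,0,1],
  grip_force=60,
)

```text
time_s: 4.25
position: [0.5497, 0.1823, 0.0415]
ee_rot: [-3.138, 0.002, -2.843]
wrist_force: [-0.0, -0.0, 0.1]
width: 0.0
```

Run:
```python
from h import *
delta([.5485,.1825,.040],np.pi+.30)
cv2.imwrite('pics/w3.png',get_image('wrist')[:,:,::-1])
```

```text
t 4.25 pos [0.5497 0.1823 0.0415] rot [-3.138e+00  2.000e-03 -2.843e+00] q6 -0.092 F [-0.  -0.   0.1] w 0.0
shift mm [1.1 0.5 1.5] turn [-0.004  0.002 -0.002]
```

View pics/w3.png

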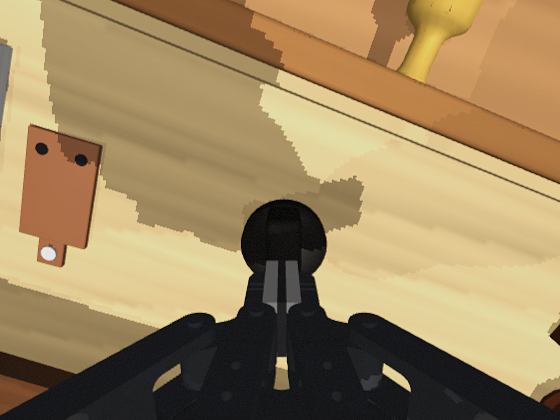

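Run:
```python
from h import *
s=sensors.observe()
T=s['position'];print(proj('wrist',T,s),proj('wrist',T+[0,0,.0187],s),proj('wrist',np.array([.5485,.1825,.06]),s),proj('wrist',np.array([.576,.1917,.06]),s))
print(s['wrist_force'],s['width'])
im=cv2.imread('pics/w3.png');cv2.imwrite('pics/c3.png',cv2.resize(np.clip(im[180:400,180:390].astype(float)*2.5,0,255).astype(np.uint8),None,fx=2.7,fy=2.7,interpolation=cv2.INTER_CUBIC))
```

```text
[282.4527513  255.24173152] [282.3910292  271.83765821] [283.44633453 269.59130459] [284.83728562 323.64356973]
[0.45197566 0.03904737 0.36571861] -0.0033413903104769853
```

View pics/c3.png

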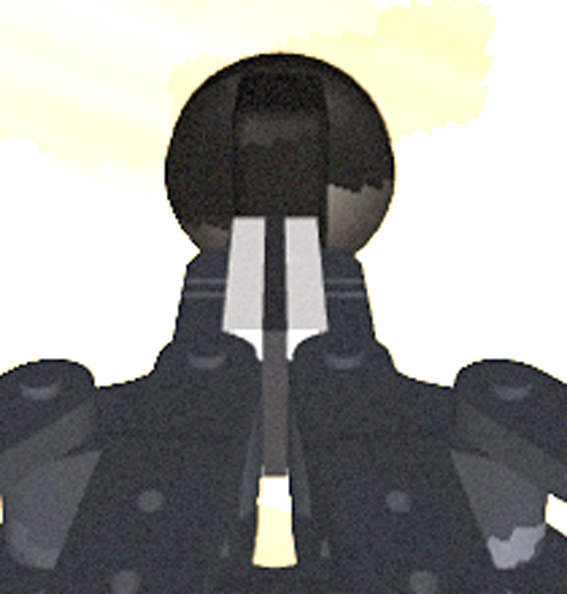

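Run:
```python
from h import *
s=sensors.observe()
for p in [(.5485,.1825,.036),(.5485,.1825,.06),(.526,.1755,.06)]:print(p,proj('wrist',np.array(p),s))
print('skirt now',ray('wrist',283,242,.036,s))
T=np.eye(4);T[:3,:3]=R.from_euler('xyz',s['ee_rot']).as_matrix();T[:3,3]=s['position']
for x in(-11,0,11):
  for z in(0,-20):print(x,z,proj('wrist',(T@[x/1e3,0.0,z/1e3,1])[:3],s))
im=get_image('top')[:,:,::-1];im2=get_image('scene')[:,:,::-1]
a=cv2.resize(im[150:240,160:260],None,fx=4,fy=4,interpolation=3);b=cv2.resize(im2[180:270,300:400],None,fx=4,fy=4,interpolation=3)
cv2.imwrite('pics/c4.png',np.hstack([a,b]))
```

```text
(0.5485, 0.1825, 0.036) [283.39333139 249.13113672]
(0.5485, 0.1825, 0.06) [283.44633453 269.59130459]
(0.526, 0.1755, 0.06) [283.33306134 221.27301546]
skirt now [0.54469957 0.18111098 0.036     ]
-11 0 [282.45068172 274.60948867]
-11 -20 [282.54635097 294.31895328]
0 0 [282.4527513  255.24173152]
0 -20 [282.5505802  273.05904409]
11 0 [282.45489634 235.16773201]
11 -20 [282.55498223 250.93049363]
```

View pics/c4.png

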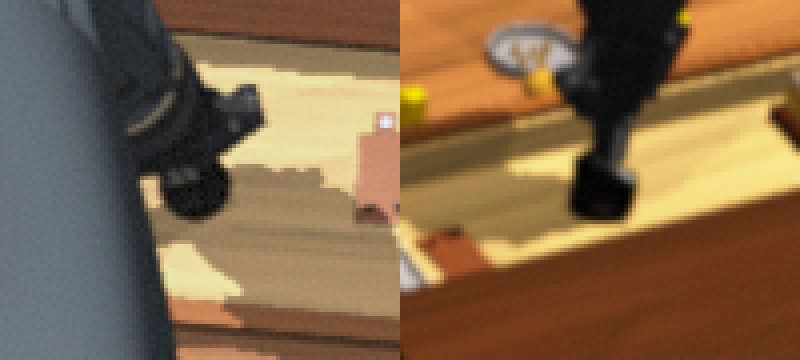

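Run:
```python
from h import *
s=sensors.observe()
T=np.eye(4);T[:3,:3]=R.from_euler('xyz',s['ee_rot']).as_matrix();T[:3,3]=s['position']
for y in (42.5,57):
 for x in(-11,0,11):
  for z in(0,-13,-19,-25,-31,-40):print(y,x,z,proj('wrist',(T@[x/1e3,y/1e3,z/1e3,1])[:3],s).round(1))
a=cv2.imread('pics/w2.png')[240:420,90:470]
cv2.imwrite('pics/c5.png',cv2.resize(np.clip(a*2.,0,255).astype(np.uint8),None,fx=2.1,fy=2.1,interpolation=3))
```

```text
42.5 -11 0 [363.8 274.6]
42.5 -11 -13 [369.7 286.9]
42.5 -11 -19 [372.8 293.2]
42.5 -11 -25 [376. 300.]
42.5 -11 -31 [379.5 307.2]
42.5 -11 -40 [385.3 319.2]
42.5 0 0 [365.2 255.2]
42.5 0 -13 [371.4 266.3]
42.5 0 -19 [374.6 272. ]
42.5 0 -25 [378.  278.2]
42.5 0 -31 [381.6 284.7]
42.5 0 -40 [387.6 295.6]
42.5 11 0 [366.8 235.1]
42.5 11 -13 [373.1 245. ]
42.5 11 -19 [376.4 250. ]
42.5 11 -25 [380.  255.4]
42.5 11 -31 [383.8 261.3]
42.5 11 -40 [390.1 271. ]
57 -11 0 [391.5 274.6]
57 -11 -13 [399.5 286.9]
57 -11 -19 [403.6 293.2]
57 -11 -25 [407.9 299.9]
57 -11 -31 [412.6 307.2]
57 -11 -40 [420.3 319.2]
57 0 0 [393.5 255.2]
57 0 -13 [401.7 266.3]
57 0 -19 [406. 272.]
57 0 -25 [410.5 278.1]
57 0 -31 [415.4 284.7]
57 0 -40 [423.5 295.6]
57 11 0 [395.5 235.1]
57 11 -13 [404.1 244.9]
57 11 -19 [408.5 250. ]
57 11 -25 [413.2 255.4]
57 11 -31 [418.3 261.3]
57 11 -40 [426.7 271. ]
```

View pics/c5.png

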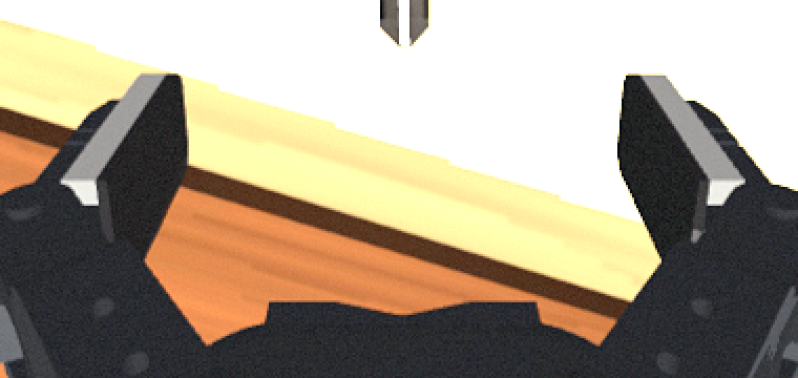

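The gripper shut on nothing (width 0). In the image the pads lie over the bar, so the fingertips are still above it. The pixel geometry also puts the pad tips about 29 mm behind the nominal TCP when shut, and about 42 mm when open. I reopen and re-measure the handle before going deeper, watching the force.

Request:
arm_command(
  rows=[0,0,0,0,0,0,-1,0,0,0,0,0,0,-1,0,0,0,0,0,0,-1,0,0,0,0,0,0,-1,0,0,0,0,0,0,-1,0,0,0,0,0,0,-1,0,0,0,0,0,0,-1],
)

```text
time_s: 5.1
position: [0.5496, 0.1823, 0.0413]
ee_rot: [-3.138, 0.001, -2.843]
wrist_force: [-0.1, 0.1, 0.5]
width: 0.999
```

Run:
```python
from h import *
delta([.5485,.1825,.040],np.pi+.30)
cv2.imwrite('pics/w4.png',get_image('wrist')[:,:,::-1])
cv2.imwrite('pics/s4.png',cv2.resize(get_image('scene')[150:300,270:470,::-1],None,fx=4,fy=4,interpolation=3))
```

```text
t 5.1 pos [0.5496 0.1823 0.0413] rot [-3.138e+00  1.000e-03 -2.843e+00] q6 -0.092 F [-0.1  0.1  0.5] w 0.999
shift mm [1.  0.5 1.3] turn [-0.004  0.001 -0.002]
```

View pics/w4.png

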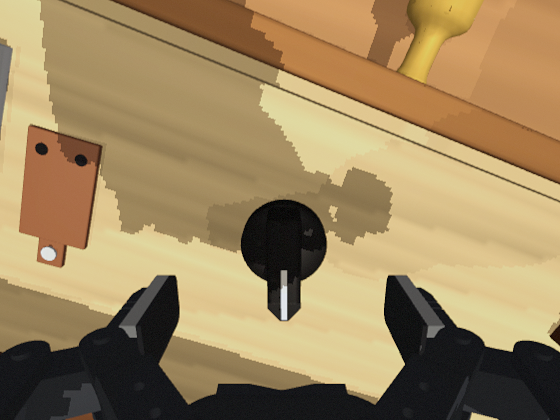

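View pics/s4.png

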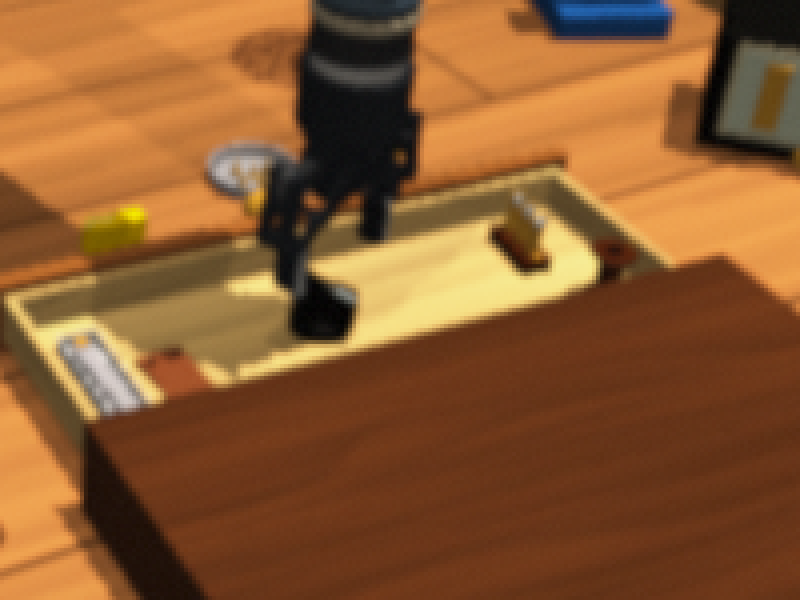

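Request:
arm_command(
  rows=[1,0,6,0,0,0,-1,1,0,6,0,0.005,0,-1,1,0,6,0,0,0,-1,0,0,0,0,0,0,-1],
)

```text
time_s: 5.6
position: [0.5461, 0.1812, 0.0214]
ee_rot: [-3.138, -0.005, -2.843]
wrist_force: [0.5, -0.6, 0.4]
width: 1.006
```

Run:
```python
from h import *
delta([.5485,.1825,.015],np.pi+.30)
cv2.imwrite('pics/w5.png',get_image('wrist')[:,:,::-1])
```

```text
t 5.6 pos [0.5461 0.1812 0.0214] rot [-3.138 -0.005 -2.843] q6 -0.092 F [ 0.5 -0.6  0.4] w 1.006
shift mm [-2.7  0.6  6.4] turn [-0.004 -0.005 -0.002]
```

View pics/w5.png

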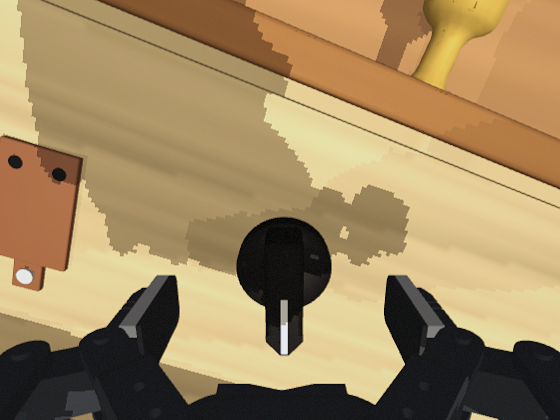

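Request:
arm_command(
  rows=[-3,0,4,0,-0.005,0,-1,0,0,3,0,0,0,-1,0,0,1,0,0,0,-1],
)

```text
time_s: 5.95
position: [0.55, 0.1823, 0.0135]
ee_rot: [-3.138, 0.002, -2.843]
wrist_force: [0.2, -0.9, -0.5]
width: 1.005
```

Run:
```python
from h import *
delta([.5485,.1825,.012],np.pi+.30)
s=sensors.observe()
cv2.imwrite('pics/w6.png',get_image('wrist')[:,:,::-1])
print(proj('wrist',np.array([.5485,.1825,.06]),s),proj('wrist',np.array([.5485,.1825,.036]),s))
```

```text
t 5.95 pos [0.55   0.1823 0.0135] rot [-3.138e+00  2.000e-03 -2.843e+00] q6 -0.092 F [ 0.2 -0.9 -0.5] w 1.005
shift mm [1.3 0.6 1.5] turn [-0.004  0.002 -0.002]
[283.87764512 301.5756562 ] [283.75576895 273.03151265]
```

View pics/w6.png

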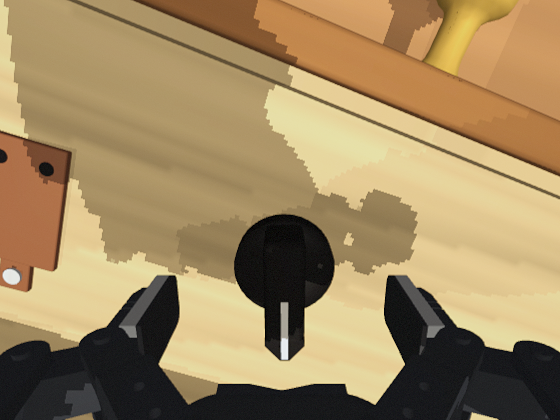

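Request:
arm_command(
  rows=[1,0,2,0,0,0,-1,0,0,0,0,0,0,1,0,0,0,0,0,0,1,0,0,0,0,0,0,1,0,0,0,0,0,0,1,0,0,0,0,0,0,1,0,0,0,0,0,0,1,0,0,0,0,0,0,1],
)

```text
time_s: 6.8
position: [0.5503, 0.1831, 0.0135]
ee_rot: [-3.139, 0.006, -2.843]
wrist_force: [-0.1, -0.3, 0.4]
width: 0.172
```

Run:
```python
from h import *
delta([.5485,.1825,.012],np.pi+.30)
cv2.imwrite('pics/w7.png',get_image('wrist')[:,:,::-1])
```

```text
t 6.8 pos [0.5503 0.1831 0.0135] rot [-3.139  0.006 -2.843] q6 -0.092 F [-0.1 -0.3  0.4] w 0.172
shift mm [1.9 0.  1.5] turn [-0.003  0.006 -0.001]
```

View pics/w7.png

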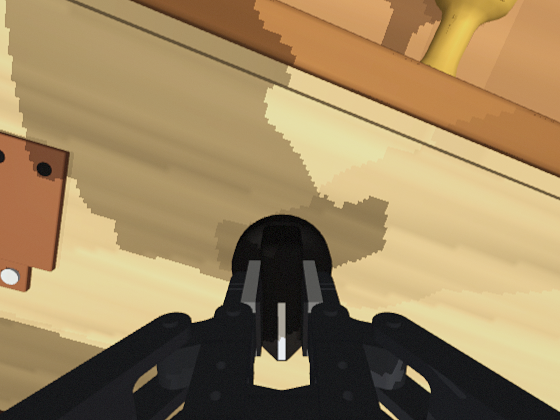

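Gripped: the width is 0.17 (about 15 mm) and the pads sit on both sides of the bar. The line start at row 303 is as predicted. Now I lift.

Request:
arm_command(
  rows=[0,0,-10,0,0,0,1,0,0,-20,0,0,0,1,0,0,-20,0,0,0,1,0,0,-20,0,0,0,1,0,0,-20,0,0,0,1,0,0,-20,0,0,0,1,0,0,-20,0,0,0,1,0,0,-20,0,0,0,1,0,0,-20,0,0,0,1,0,0,0,0,0,0,1],
  grip_force=80,
)

```text
time_s: 7.85
position: [0.5455, 0.1815, 0.1891]
ee_rot: [-3.138, -0.004, -2.843]
wrist_force: [0.2, -0.6, -1.2]
width: 0.167
```

Run:
```python
from h import *
delta([.504,-.297,.18],np.pi-.75)
cv2.imwrite('pics/w8.png',get_image('wrist')[:,:,::-1])
t=get_image('top')[:,:,::-1];cv2.imwrite('pics/t8.png',t)
cv2.imwrite('pics/c8.png',cv2.resize(t[185:235,376:436],None,fx=12,fy=12,interpolation=3))
```

```text
t 7.85 pos [0.5455 0.1815 0.1891] rot [-3.138 -0.004 -2.843] q6 -0.091 F [ 0.2 -0.6 -1.2] w 0.167
shift mm [ 180.2 -445.1   11.5] turn [-0.005 -0.002  1.048]
```

View pics/w8.png

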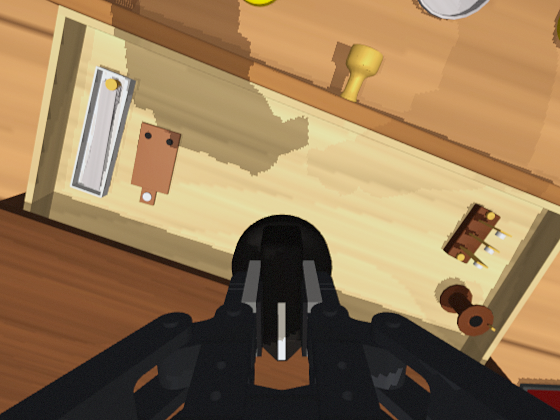

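View pics/c8.png

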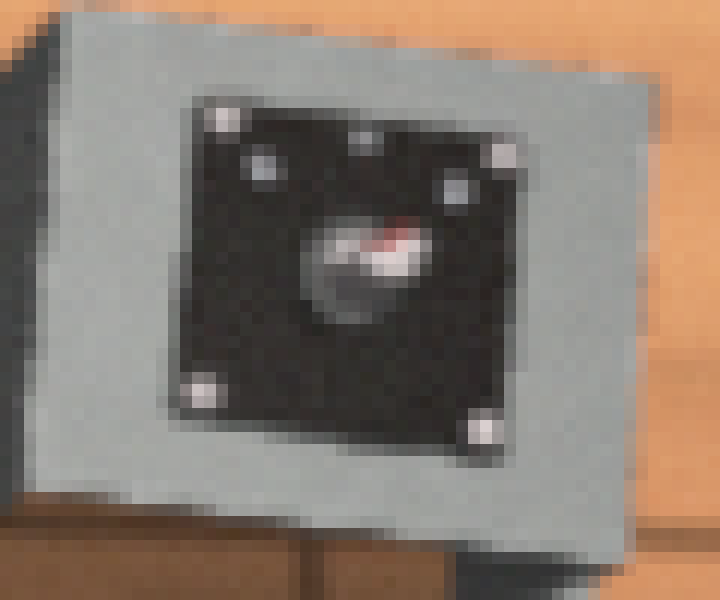

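The handle hangs straight in the gripper. Now I look at the spindle in the scene view, since that camera faces the likely flat side.

Run:
```python
from h import *
t=get_image('scene')[:,:,::-1];cv2.imwrite('pics/s9.png',cv2.resize(t[225:285,140:220],None,fx=9,fy=9,interpolation=3))
print(proj('scene',np.array([.504,-.297,.138])))
```

```text
[177.20859254 234.12517143]
```

View pics/s9.png

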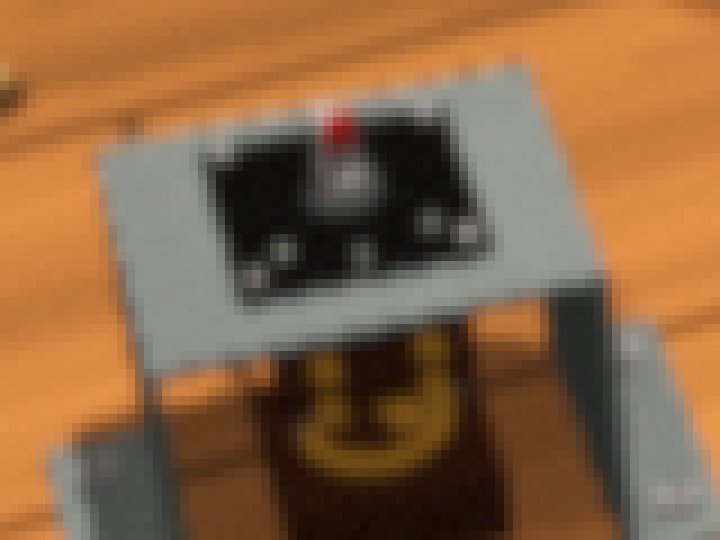

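Run:
```python
from h import *
delta([.596,-.258,.195],np.pi+.4)
print(ray('top',409.3,206.3,.138))
```

```text
t 8.0 pos [0.5433 0.181  0.1843] rot [-3.139 -0.012 -2.843] q6 -0.091 F [ 0.5  0.2 -1.7] w 0.172
shift mm [  78.7 -435.1   -8.6] turn [-0.002 -0.012 -0.102]
[ 0.50822148 -0.30474532  0.138     ]
```

Request:
arm_command(
  rows=[7,-38,-2,0,-0.01,0,1,7,-38,-2,0,0,0,1,7,-38,-2,0,0,0,1,7,-38,-2,0,0,0,1,7,-38,-2,0,0,0,1,7,-38,-2,0,0,0,1,7,-38,-2,0,0,0,1,7,-38,-2,0,0,0,1,7,-38,-2,0,0,0,1,7,-38,-2,0,0,0,1,7,-38,-2,0,0,0,1,0,0,0,0,0,0,1],
)

```text
time_s: 9.2
position: [0.5829, -0.253, 0.1769]
ee_rot: [3.122, -0.039, -2.837]
wrist_force: [-0.1, 0.2, -1.4]
width: 0.167
```

Run:
```python
from h import *
delta([.596,-.258,.195],np.pi+.4)
cv2.imwrite('pics/w10.png',get_image('wrist')[:,:,::-1])
```

```text
t 9.2 pos [ 0.5829 -0.253   0.1769] rot [ 3.122 -0.039 -2.837] q6 -0.811 F [-0.1  0.2 -1.4] w 0.167
shift mm [-10.2  -8.4 -18.7] turn [ 0.022 -0.038 -0.096]
```

View pics/w10.png

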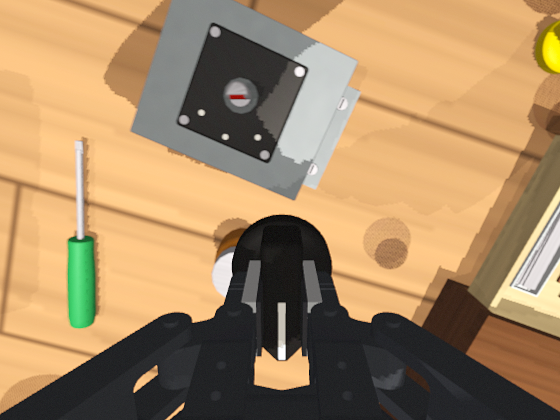

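Run:
```python
from h import *
a=cv2.imread('pics/w10.png');cv2.imwrite('pics/c10.png',cv2.resize(a[65:125,205:275],None,fx=9,fy=9,interpolation=3))
```

```text
(no output)
```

View pics/c10.png

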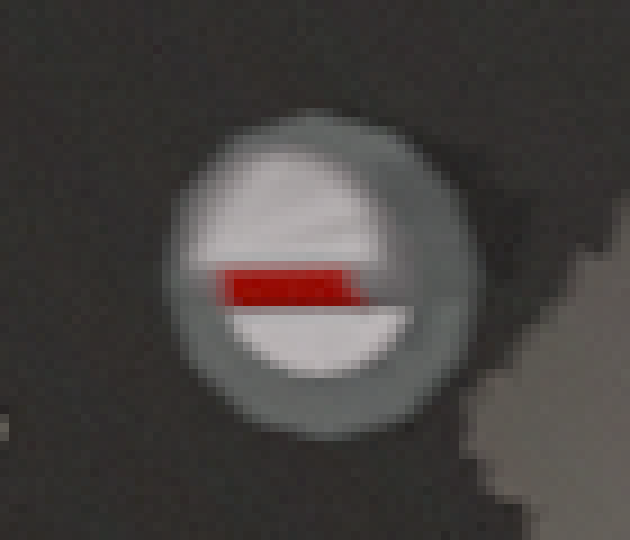

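Run:
```python
from h import *
s=sensors.observe();print(s['position'],s['ee_rot'])
s['position']=np.array([.5829,-.2530,.1769]);s['ee_rot']=np.array([3.122,-.039,-2.837])
c=lambda x,y:(205+(x+.5)/9-.5,65+(y+.5)/9-.5)
a=ray('wrist',*c(195,265),.138,s);b=ray('wrist',*c(380,265),.138,s);d=b-a;print(a,b,np.linalg.norm(d))
n=np.array([-d[1],d[0],0]);n/=np.linalg.norm(n);n=n if n[0]>0 else -n
print('flat yaw',np.arctan2(n[1],n[0]),'tip',(a+b)/2-.0025*n)
print('collar',ray('wrist',*c(322,275),.113,s))
for p in[(215,31),(300,71),(265,155),(184,119)]:print(ray('wrist',*p,.11,s))
```

```text
[ 0.5825931  -0.25036782  0.17667821] [ 3.11880515 -0.03889845 -2.83537413]
[ 0.51457892 -0.30648625  0.138     ] [ 0.51113904 -0.29553097  0.138     ] 0.011482637100799229
flat yaw 0.304244352543129 tip [ 0.5104738  -0.30175754  0.138     ]
collar [ 0.51197488 -0.30146096  0.113     ]
[ 0.48080274 -0.32644187  0.11      ]
[ 0.4868503  -0.27002622  0.11      ]
[ 0.54338405 -0.27598246  0.11      ]
[ 0.53682515 -0.33240391  0.11      ]
```

Run:
```python
from h import *
s=sensors.observe()
c=get_calibration('wrist');H=c['hand_eye']
for u,v in[(281.7,303),(282,360),(281.7,226)]:
    d=H[:3,:3]@[(u-c['cx'])/c['fx'],(v-c['cy'])/c['fy'],1];o=H[:3,3];print((o+d*(-.0465-o[2])/d[2])*1e3)
delta([.5131,-.3009,.165],np.pi+.304)
```

```text
[  0.60498177  -0.37482815 -46.5       ]
[-25.88929765  -0.266055   -46.5       ]
[ 32.15195911  -0.35817073 -46.5       ]
t 9.25 pos [ 0.5826 -0.2504  0.1767] rot [ 3.119 -0.039 -2.835] q6 -0.81 F [-1.1  0.6 -1.2] w 0.169
shift mm [ 81.  -27.6  14.2] turn [ 0.023 -0.039  0.002]
```

Request:
arm_command(
  rows=[20,-7,0,0.023,-0.038,0,1,20,-7,0,0,0,0,1,20,-7,0,0,0,0,1,15,-5,0,0,0,0,1,0,0,0,0,0,0,1],
)

```text
time_s: 9.75
position: [0.5133, -0.2917, 0.1657]
ee_rot: [3.125, -0.01, -2.831]
wrist_force: [0.6, 0.3, -0.9]
width: 0.169
```

Run:
```python
from h import *
delta([.5127,-.3010,.150],np.pi+.304)
```

```text
t 9.75 pos [ 0.5133 -0.2917  0.1657] rot [ 3.125 -0.01  -2.831] q6 -0.942 F [ 0.6  0.3 -0.9] w 0.169
shift mm [ 3.3 -8.9 15.6] turn [ 0.017 -0.01   0.007]
```

Request:
arm_command(
  rows=[3,-8,0,0.017,-0.01,0.007,1,0,0,0,0,0,0,1,0,0,0,0,0,0,1],
)

```text
time_s: 10.05
position: [0.5142, -0.2987, 0.165]
ee_rot: [-3.141, 0.002, -2.837]
wrist_force: [0.2, 0.3, -1.6]
width: 0.17
```

Run:
```python
from h import *
delta([.5127,-.3010,.150],np.pi+.304)
cv2.imwrite('pics/w11.png',get_image('wrist')[:,:,::-1])
t=get_image('scene')[:,:,::-1];cv2.imwrite('pics/s11.png',cv2.resize(t[190:270,130:230],None,fx=7,fy=7,interpolation=3))
```

```text
t 10.05 pos [ 0.5142 -0.2987  0.165 ] rot [-3.141e+00  2.000e-03 -2.837e+00] q6 -0.945 F [ 0.2  0.3 -1.6] w 0.17
shift mm [ 2.1 -1.7 15. ] turn [-0.     0.002  0.001]
```

View pics/w11.png

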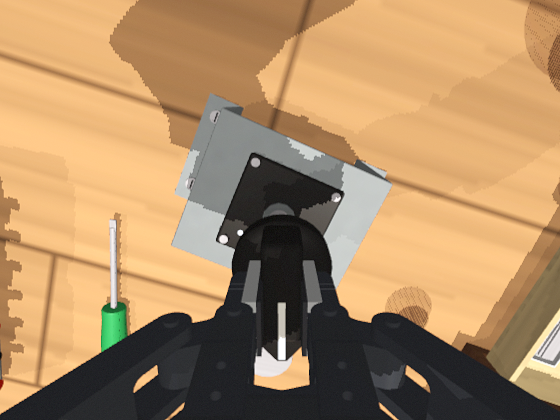

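View pics/s11.png

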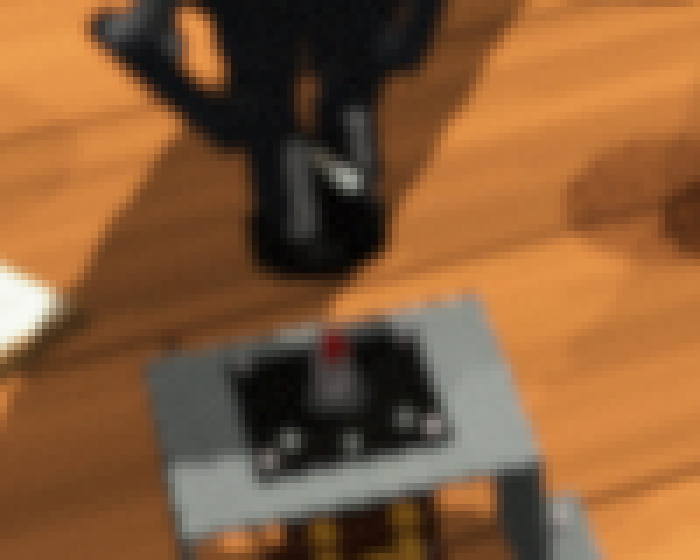

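Run:
```python
from h import *
ax=np.array([.5142,-.2987])-.0015*np.array([np.cos(.304),np.sin(.304)])
for z in(.1735,.1875):
    p=proj('scene',np.array([*ax,z]));print('handle z',z,((p-[130,190])*7).round(0))
for z in(.113,.138):
    p=proj('scene',np.array([.5113,-.3015,z]));print('spindle',z,((p-[130,190])*7).round(0),p)
    print(((proj('top',np.array([.5113,-.3015,z]))-[376,185])*12).round())
s=sensors.observe()
for p,z in[((255,162),.11),((336,197),.11),((222.5,239),.11)]:print(ray('wrist',*p,z,s))
```

```text
handle z 0.1735 [319. 240.]
handle z 0.1875 [314. 205.]
spindle 0.113 [332. 382.] [177.45206309 244.55873572]
[343. 265.]
spindle 0.138 [324. 324.] [176.24252034 236.2889631 ]
[382. 240.]
[ 0.48191734 -0.3270449   0.11      ]
[ 0.4880161 -0.2705526  0.11     ]
[ 0.5384286  -0.33345484  0.11      ]
```

Request:
arm_command(
  rows=[2,-2,0,0,0,0,1,0,0,8,0,0,0,1,0,0,8,0,0,0,1,0,0,6,0,0,0,1,0,0,0,0,0,0,1],
)

```text
time_s: 10.65
position: [0.5138, -0.3009, 0.1408]
ee_rot: [-3.141, 0.002, -2.835]
wrist_force: [-0.9, 0.6, -1.0]
width: 0.167
```

Run:
```python
from h import *
delta([.5131,-.3011,.13],np.pi+.304)
cv2.imwrite('pics/w12.png',get_image('wrist')[:,:,::-1])
t=get_image('scene')[:,:,::-1];cv2.imwrite('pics/s12.png',cv2.resize(t[190:270,130:230],None,fx=7,fy=7,interpolation=3))
```

```text
t 10.65 pos [ 0.5138 -0.3009  0.1408] rot [-3.141e+00  2.000e-03 -2.835e+00] q6 -0.95 F [-0.9  0.6 -1. ] w 0.167
shift mm [ 0.7 -0.  10.8] turn [-0.     0.002  0.003]
```

View pics/s12.png

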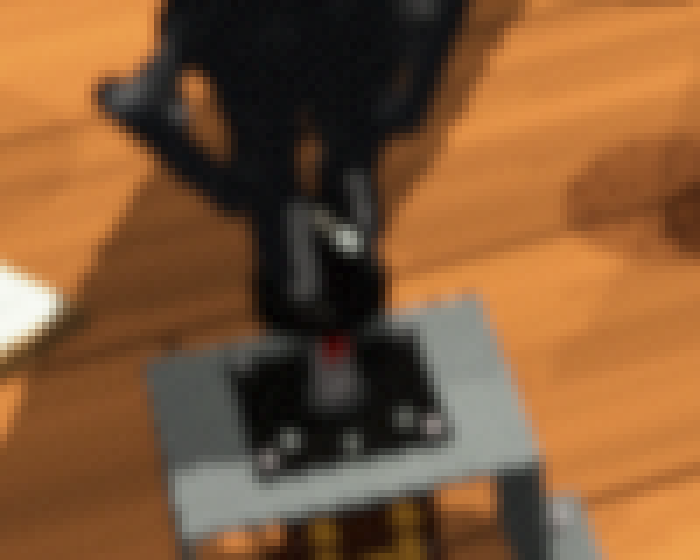

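Run:
```python
from h import *
np.set_printoptions(linewidth=200)
t=get_image('scene');g=t.astype(int)
# skirt width rows
for r in range(226,239):print(r,g[r,164:190,0])
print()
for r in range(238,252):print(r,g[r,164:190].sum(1)//3)
```

```text
226 [103  88  54  21  16  16  17  38  63  69  55  31  11  11  21  34  39  26  33  70 124 173 194 198 193 188]
227 [101  85  52  21  15  13  20  37  59  70  59  33  11   8   7   8   9   9  23  46  97 155 189 193 188 181]
228 [ 95  76  44  20  14  13  15  31  56  69  63  36  14   7   5   8   5   8  13  29  66 128 170 181 179 177]
229 [ 90  70  37  13  10  12  19  32  55  68  63  40  18   7   7   3   5   7   9  16  49 110 165 184 190 195]
230 [ 94  66  32  10  10  10  18  36  57  68  62  40  16   7   9   8   8  10   8  14  44 115 180 204 211 214]
231 [100  74  36  13   8  11  16  34  55  61  52  31  13   9   5   9   6   7   7  10  46 126 196 217 220 222]
232 [109  84  43  14   6   9  13  25  39  44  34  22  14   9   9   5   4   7   5  13  54 134 198 217 218 217]
233 [108  87  46  15   6   7   9  13  19  24  22  21  17  13  10   8   7   7  10  19  65 139 189 200 201 198]
234 [ 99  83  51  19  11   4   7   8  12  17  20  21  21  17  11  11   7   8  10  26  68 128 167 172 171 168]
235 [ 97  90  67  36  18   8   7   6  10  14  15  15  19  15  15   8   6  10  20  38  63 102 136 142 141 143]

[... 806 characters left out ...]
 32 15 11 12 14 12 15 15 16]
244 [19 16 13  9  7  5  8  7 10 16 37 59 68 74 76 73 58 39 20 13 14 13 12 12 11 15]
245 [17  9 12  6  6  8  6  8  9 20 36 56 69 75 77 71 55 42 25 13 11 13 13 13 14 12]
246 [22  8  5  7  7 10  7  7 11 24 36 53 64 70 67 58 49 36 24 14 14 12 14 14 14 12]
247 [31 11  9  9  7  6  4  9  8 20 32 43 51 55 53 46 38 28 19 15 15 15 17 28 27 19]
248 [39 15  7  7 10  9  6  8 10 16 22 31 35 38 35 32 26 18 15 15 15 15 38 58 57 34]
249 [44 18 10  7  8  6  7  7  7 10 14 19 19 21 22 20 16 14 14 13 15 25 50 83 80 50]
250 [51 22  9  8  9  9 13 19 12  8  8 10 12 13 12 14 18 15 15 14 14 19 48 75 71 51]
251 [59 31 11  7  9 19 42 56 41 18 11 13 13 14 20 33 40 29 17 16 15 18 27 41 42 34]
```

Request:
arm_command(
  rows=[0.5,0.6,0,0,0,0,1,0,0,4,0,0,0,1,0,0,3,0,0,0,1,0,0,2,0,0,0,1,0,0,2,0,0,0,1,0,0,0,0,0,0,1],
)

```text
time_s: 11.4
position: [0.5143, -0.3015, 0.1318]
ee_rot: [-3.138, 0.005, -2.835]
wrist_force: [-0.4, -0.2, -0.7]
width: 0.168
```

Run:
```python
from h import *
delta([.5131,-.3005,.1155],np.pi+.304)
```

```text
t 11.4 pos [ 0.5143 -0.3015  0.1318] rot [-3.138  0.005 -2.835] q6 -0.95 F [-0.4 -0.2 -0.7] w 0.168
shift mm [ 1.   1.4 16.3] turn [-0.004  0.005  0.003]
```

Request:
arm_command(
  rows=[1,1.2,0,-0.004,0.005,0,1,0,0,2,0,0,0,1,0,0,2,0,0,0,1,0,0,0,0,0,0,1],
)

```text
time_s: 11.8
position: [0.513, -0.3006, 0.1276]
ee_rot: [3.141, -0.001, -2.835]
wrist_force: [-0.2, -0.3, -0.3]
width: 0.169
```

Run:
```python
from h import *
delta([.5131,-.3005,.1155],np.pi+.304)
```

```text
t 11.8 pos [ 0.513  -0.3006  0.1276] rot [ 3.141e+00 -1.000e-03 -2.835e+00] q6 -0.949 F [-0.2 -0.3 -0.3] w 0.169
shift mm [-0.1  0.1 12.1] turn [ 0.    -0.001  0.003]
```

Request:
arm_command(
  rows=[0,0,2,0,0,0,1,0,0,1,0,0,0,1],
)

```text
time_s: 12.0
position: [0.5138, -0.3007, 0.125]
ee_rot: [-3.141, 0.001, -2.835]
wrist_force: [0.1, -0.0, -0.0]
width: 0.168
```

Request:
arm_command(
  rows=[0,0,2,0,0,0,1,0,0,0,0,0,0,1],
)

```text
time_s: 12.2
position: [0.5139, -0.3006, 0.1227]
ee_rot: [-3.141, 0.001, -2.835]
wrist_force: [0.8, 0.9, -1.0]
width: 0.168
```

Run:
```python
from h import *
t=get_image('scene')[:,:,::-1];cv2.imwrite('pics/s13.png',cv2.resize(t[190:270,130:230],None,fx=7,fy=7,interpolation=3))
```

```text
(no output)
```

View pics/s13.png

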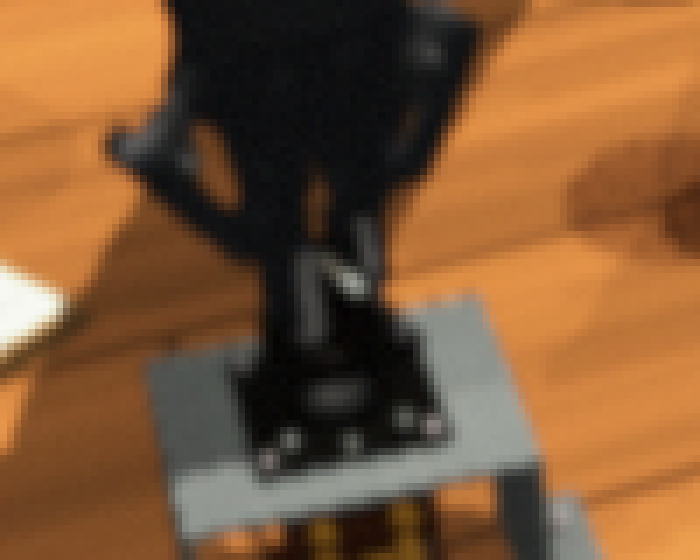

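The red flat has gone into the skirt and there is no side force, so the bore is over the spindle. I continue in small steps and watch the force.

Request:
arm_command(
  rows=[0,0,2,0,0,0,1,0,0,2,0,0,0,1,0,0,0,0,0,0,1],
)

```text
time_s: 12.55
position: [0.5139, -0.3007, 0.1185]
ee_rot: [-3.141, 0.001, -2.835]
wrist_force: [-0.0, 0.8, -1.4]
width: 0.165
```

Request:
arm_command(
  rows=[0,0,1.5,0,0,0,1,0,0,0,0,0,0,1],
)

```text
time_s: 12.75
position: [0.5139, -0.3006, 0.1167]
ee_rot: [-3.141, 0.001, -2.835]
wrist_force: [0.4, -0.1, -1.1]
width: 0.169
```

Request:
arm_command(
  rows=[0,0,1.5,0,0,0,1,0,0,0,0,0,0,1],
)

```text
time_s: 12.95
position: [0.514, -0.3009, 0.1157]
ee_rot: [-3.14, 0.001, -2.835]
wrist_force: [0.6, 0.7, -1.3]
width: 0.165
```

Request:
arm_command(
  rows=[0,0,1,0,0,0,1,0,0,0,0,0,0,1],
)

```text
time_s: 13.15
position: [0.5141, -0.301, 0.1157]
ee_rot: [-3.139, 0.002, -2.835]
wrist_force: [-0.7, 0.5, -0.8]
width: 0.169
```

Request:
arm_command(
  rows=[0,0,1.5,0,0,0,1,0,0,0,0,0,0,1],
)

```text
time_s: 13.35
position: [0.5142, -0.3012, 0.1153]
ee_rot: [-3.138, 0.002, -2.835]
wrist_force: [-1.6, 1.4, 3.1]
width: 0.17
```

Request:
arm_command(
  rows=[0,0,1.5,0,0,0,1,0,0,0,0,0,0,1],
)

```text
time_s: 13.55
position: [0.5142, -0.3012, 0.1148]
ee_rot: [-3.138, 0.003, -2.835]
wrist_force: [-0.8, 1.9, 2.8]
width: 0.167
```

Request:
arm_command(
  rows=[0.5,0,3,0,0,0,1,0,0,2,0,0,0,1],
)

```text
time_s: 13.75
position: [0.5143, -0.3013, 0.111]
ee_rot: [-3.137, 0.004, -2.835]
wrist_force: [-1.8, 1.0, 5.9]
width: 0.17
```

Request:
arm_command(
  rows=[0,0,3,0,0,0,1,0,0,3,0,0,0,1],
)

```text
time_s: 13.95
position: [0.5145, -0.3014, 0.1072]
ee_rot: [-3.135, 0.005, -2.834]
wrist_force: [-4.1, 3.2, 16.9]
width: 0.166
```

Run:
```python
from h import *
delta([.5131,-.3005,.1075],np.pi+.304)
w=get_image('wrist')[:,:,::-1];cv2.imwrite('pics/w14.png',w)
t=get_image('scene')[:,:,::-1];cv2.imwrite('pics/s14.png',cv2.resize(t[190:270,130:230],None,fx=7,fy=7,interpolation=3))
delta([.5131,-.3005,.1075],np.pi+.304)
```

```text
t 13.95 pos [ 0.5145 -0.3014  0.1072] rot [-3.135  0.005 -2.834] q6 -0.95 F [-4.1  3.2 16.9] w 0.166
shift mm [ 1.1  1.3 -0.3] turn [-0.006  0.005  0.003]
t 14.05 pos [ 0.5144 -0.3014  0.1074] rot [-3.135  0.005 -2.834] q6 -0.95 F [-1.5  2.7  9.3] w 0.171
shift mm [ 1.   1.2 -0.2] turn [-0.007  0.005  0.003]
```

View pics/w14.png

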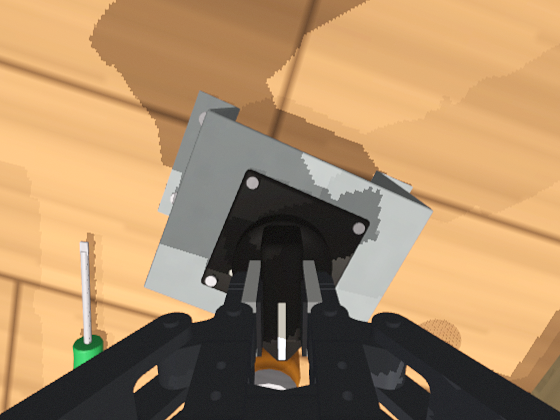

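View pics/s14.png

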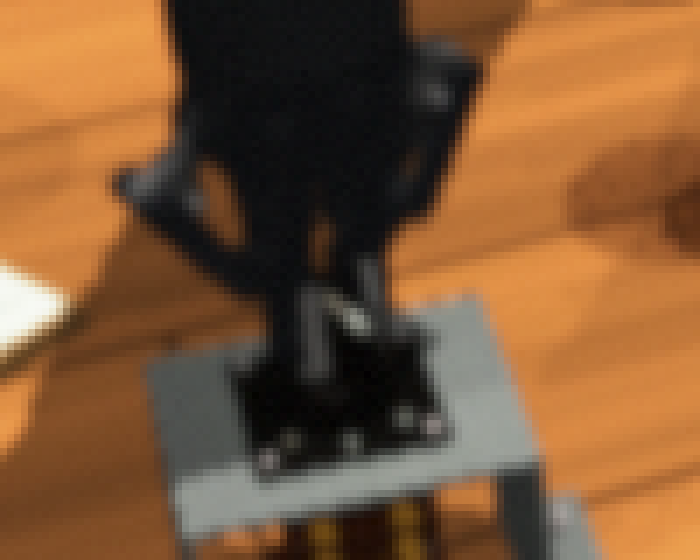

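Request:
arm_command(
  rows=[0.5,0.6,3,0,0,0,1],
)

```text
time_s: 14.15
position: [0.5145, -0.3014, 0.1072]
ee_rot: [-3.132, 0.007, -2.834]
wrist_force: [-2.4, 2.6, 14.8]
width: 0.168
```

Request:
arm_command(
  rows=[0.5,0.5,3,0,0,0,1],
)

```text
time_s: 14.25
position: [0.5146, -0.3015, 0.1073]
ee_rot: [-3.13, 0.009, -2.834]
wrist_force: [-3.4, 4.0, 14.2]
width: 0.17
```

Run:
```python
from h import *
for i in range(5):
    w=get_image('top');s=sensors.observe();print(s['time_s'],s['position'].round(4),s['wrist_force'].round(1),round(s['width'],3))
```

```text
14.3 [ 0.5146 -0.3014  0.1073] [-3.7  3.2 13.5] 0.17
14.35 [ 0.5146 -0.3015  0.1073] [-4.2  3.1 13.5] 0.167
14.4 [ 0.5146 -0.3015  0.1073] [-2.9  3.6 13.6] 0.176
14.45 [ 0.5146 -0.3015  0.1073] [-2.2  3.1 13.4] 0.17
14.5 [ 0.5146 -0.3015  0.1073] [-3.9  3.  12.9] 0.169
```

Run:
```python
from h import *
from workcell import ticket
t=get_image('top')[:,:,::-1];a=cv2.imread('pics/top0.png')
d=cv2.absdiff(t[130:240,90:300],a[130:240,90:300]).max(2);print('drawer diff',(d>60).sum())
s=sensors.observe();print(s['position'],s['wrist_force'],s['width'])
print(ticket.job_done())
```

```text
drawer diff 328
[ 0.51458748 -0.30145149  0.10732419] [-3.57457247  2.8463295  13.25639972] 0.16755148047755972
the job is handed in; nothing more can be done
None
```

The handle is on the spindle, flat to flat and fully seated. The gripper is still holding it pressed in against the stop, and the job is handed in at about 14.6 s of the 42 s allowed.

**First grasp:** it closed on nothing. The pad tips sit about 29 mm behind the stated TCP when shut, so they were still above the handle. I reopened, went 28 mm deeper and gripped the bar at a width of 0.17. The handle had not moved.

**Seating:** I read the flat's direction from a wrist picture. The bore slid on with almost no force. Resistance began at TCP height 0.1153 m, against 0.1155 m predicted for full seating.

**Last checks:**
- **Press:** the tool sank 8.0 mm further to 0.1073 m and stopped there under about 14 N, more than the spring's 10 N. Peak vertical force was about 18 N. These are wrist readings; I could not read the spindle joint or the finger force directly.
- **Grip:** the width holds at 0.17 and the white line showed no slip in the grip.
- **Alignment:** roll and pitch are within about 0.01 rad, and the yaw is within 0.01 rad of the measured flat. A side force of about 4–5 N remains. The scene and top views disagreed with the wrist camera on the axis by 2–3 mm, so I used the wrist camera.
- **Drawer and other parts:** comparing the top view before and after showed 328 changed pixels around the drawer. I put that down to the removed handle and shadows. I did not look at that picture or measure the drawer and the other parts one by one.

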